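# Pull the spent filter cartridge from a deep water tank with the filter key

### The job

The coffee machine's water filter is spent: take the long filter key from its stand, fit its foot into the slot in the head of the cartridge at the bottom of the emptied water tank, turn it anticlockwise (seen from above) as far as it goes so that the cartridge unlocks, and lift the cartridge out on the key. Stand it upright inside the white plate and let go, leaving the key standing in it. The slot's angle is only roughly known, so feel for it: never press, twist or pull hard on the cartridge or lean on the tank, put it down gently, and leave the other things on the table alone.

Things in the scene. Friction and masses are not known exactly. Their poses are not given: they have to be found in the camera images.
- tank: the coffee machine's emptied water tank: clear, open-topped, square, 86 x 86 mm outside, 145 mm tall, walls 4 mm, inside 78 x 78 mm, rim flange to 100 mm across, standing fixed in a black dock 110 mm square. Origin: centre of the underside, on the table; z up, x and y square to the walls; a grip lip on the rim's -x side sticks out to 65 mm from the axis
- tank_mouth (a point): the centre of the tank's open mouth, at rim height, 145 mm above the table; axes as the tank's
- tank_nest (a point): the centre of the tank's inner floor, 8 mm above the table; axes as the tank's. A square nest 8 mm high holds the square foot of the cartridge with 1.5 mm play all round. On the +x and -x sides an arched hook, 1.0 rad to either side of x, reaches in to 28 mm from the axis; its underside is 38 mm and its top 43 mm above this floor
- cartridge: the water-filter cartridge in the tank's nest: white round body 48 mm across and 30 mm high on a square foot 34 x 34 mm, about 0.25 kg with its turning head, 44.5 mm tall in all. Origin: centre of the underside; z up, x and y square to the foot, x along the tank's x within a few degrees. The head is held down by two wings, 7 mm wide, out to 33 mm from the axis, that lie under the tank's hooks
- head_top (a point): centre of the top of the cartridge's round head, 48 mm across, 44.5 mm above the cartridge's underside. The axes are the cartridge's: the head's own angle is NOT reported. Through its 4.5 mm thick top goes a slot 41 mm long, 8 mm wide, centred, in line with the wings; it lies anywhere from -0.95 to +0.95 rad from the cartridge's x axis (positive anticlockwise seen from above)
- head_hollow (a point): centre of the floor of the round hollow under the slot, 30 mm above the cartridge's underside; the hollow is 43 mm wide and 10 mm high. A key foot let through the slot (its shoulder sits on the head when the foot is 1 mm above this floor) turns freely anticlockwise by 0.45 rad; then two stops inside make it take the head along, which turns stiffly (0.05 Nm)
- head_stop (a point): centre of the roof of that hollow, 40 mm above the cartridge's underside. Turned on anticlockwise, the head stops hard when its slot is at +1.27 rad from the cartridge's x axis, the key's foot then being 0.45 rad further on; its wings are clear of the hooks from about +1.15 rad. Lifted with the foot turned so, the foot bears under this roof and carries the cartridge
- key: the filter key: upright, 171 mm long, 70 g. Black handle 26 mm wide (along its x) by 14 mm thick (along its y), from 115 to 171 mm above the foot; below it a steel shaft 7 mm in diameter with a round shoulder 28 mm across, its underside 13.5 mm above the foot; at the bottom a steel cross-foot 38 mm long (along x), 6 mm wide and 6 mm high with sharp edges. Origin: centre of the foot's underside, z up. Same after half a turn
- key_foot (a point): centre of the underside of the key's foot (the same point as the key's origin)
- key_handle (a point): middle of the key's handle, 143 mm above the foot's underside; grip it here across the 14 mm thickness (closing along the key's y)
- key_stand: the black stand that holds the key upright: a socket block 58 x 34 mm, 19 mm high, on a foot 92 x 60 x 5 mm, fixed. Origin: centre of the underside on the table. The key's foot stands in a pocket 41 x 9 mm that is 13 mm deep, along the stand's x; it lifts straight out
- plate: the white octagonal plate, loose, 271 x 189 mm (x by y), origin at the centre of its underside on the table; its flat bottom, 4 mm thick, measures about 200 mm along x and 140 mm along y inside the 15 mm high rim
- carafe: square clear bottle with a stopper, 66 x 66 x 200 mm, loose bystander; origin at the centre of its underside
- ball_jar: jar with a round-topped cap, 65 mm in diameter, 131 mm tall, loose bystander; origin at the centre of its underside
Not all that is in view belongs to the job. What is shaped like the key but brown is not meant.

How it is judged:
By the outcome, as a careful person would: the job done as asked, in the order asked, and still so for the second after the job is handed in, with the robot touching nothing.
It also fails if it takes over 72 s, if anything falls off the work surface, if the arm or the gripper's body presses on something with over 40 N, if the wrist force passes 120 N, or if a joint passes its speed limit or range.

### The arm

A 6-joint arm with a two-finger parallel gripper is mounted at the origin on a cart in front of the work surface, level with it; the furniture and walls round the work are solid. World frame = base frame: x ahead of the robot, y to its left, z up, the work surface at z = 0. Lengths are in m, angles in rad, forces in N, time in s.
With the tool pointing down it reaches from about 0.375 to 0.975 m from the base axis. Payload 3.8 kg.
Tool frame: the origin (TCP) lies where the fingers leave the gripper's body, on its centre line; the fingertips stand 73 mm ahead of it and the grasp point (between the pads) lies 54 mm ahead of it (nose_length is the distance from the TCP to the fingertips, in m); z points along the fingers, y is the line along which they close (so a half turn about z gives the same grasp; the last joint's range is limited). The gripper opens to 85 mm and grips with 20 to 120 N. Pads are 22 mm wide; open, the fingers measure 114 mm over their backs; the gripper's body (76 mm by 85 mm) begins 54 mm behind the grasp point. The pads swing forward as they close: fully open they stand 13 mm farther back than shut.
Start: joints at [1.228, 0.264, 1.604, -0, 1.274, -0.037], TCP at [0.203, 0.644, 0.304] pointing down, gripper open.
Joint ranges: [-2.63, 2.63], [-0.94, 2.18], [0.31, 2.57], [-1.31, 4.45], [0, 2.66], [-2.55, 2.55]. Speed limits (rad/s): [2.57, 2.57, 3.14, 3.14, 3.14, 3.14].

### API

Orientations are given as a rotation vector (axis times angle).
In Python, from workcell import read_state, read_camera, calibration, finish_job, look_for, cut_out, tip_of, nose_length gives the robot as it stands.
- The arm moves only by the tool step_arm, never from a script. Its argument "targets" is a list of rows, each a list of 3 entries, a list of its own where there are three numbers: the turn, a rotation vector about the tool's x, y, z in rad, then the shift along the tool's x, y, z in mm, then the finger opening in mm, from 0 to 85.4. In form: [[[ax, ay, az], [x, y, z], grip], ...]. A call has 1 to 5 rows; each row shifts and turns the commanded pose from where the row before left it, along the tool's axes as they then stand; what a row does not reach is not made up. A row lasts 1/12 s, in which the tool goes at most 41.7 mm and 7.16 degrees, less where a joint would pass 70% of its speed; a pose out of reach is approached as far as the arm can. A call with a gripper value outside its range is refused whole. The fingers move at their own pace and stop on an object; "grip_force" is the grip in N (left out, the last holds). Time passes only in rows, so rows that do not move let the fingers close. It gives the time, the measured TCP pose, the force, the opening and the grip force at its end, in the units of the state.
- read_state(): the state, without advancing time (a new reading comes with each control period).
- read_camera(name): name is "side" or "top"; returns the picture (400x640x3 uint8, red, green, blue); there is no depth.
- calibration(name): a dict with "camera_matrix" (3x3 intrinsics, pixels), "R" (3x3) and "t" (3): a world point X has camera coordinates R X + t. Camera axes: x right, y down, z forward; pixel columns grow to the right and rows downward; lengths in m; the calibration is good to about 2 mm. A picture is of the moment at which its call begins. calibration takes no time and is no camera call.
- finish_job(): hands the job in; it is judged then, once.
Trained networks look in the newest picture that a camera, given by its name, has taken for a name from the list of things; names that differ only in an ending like _2 or _b are one class to them, and where a whole thing is asked for, a point or a joint stands for the part that bears it (a point fixed in the world has none). Each returns a list of dicts, best first, with "score" (0 to 1); they miss things now and then, are a little off and sometimes report something else, mostly with a low value. They report only what shows in the picture. A call takes as long as a camera call. They do not tell look-alikes from the thing itself.
- look_for(camera, query): "extent" ([left, top, right, bottom] in pixels, round what is visible of it).
- cut_out(camera, query): "region" (400x640 bool, what is visible of it) and "extent" ([left, top, right, bottom] in pixels, round what is visible of it).
- tip_of(camera, query): "at" ([row, column] in pixels: a listed point, or the origin of a listed thing).
The state is a dict: "time": time; "q": joint angles; "joint_vel": joint speeds; "joint_torque": joint torques, N m; "tool_pos": TCP position; "tcp_rot": TCP orientation; "wrist_force": force on the tool from outside, world axes, zero at the start; "torque": the same for the moment, N m; "width": opening from 0.0 (shut) to 1.0 (fully open); "grip_force": force on a finger pad.
Only numpy, scipy, OpenCV 4.12 (cv2) and the standard library are available. Lean on these libraries where they do the work, as an engineer would, in place of code of your own. Each camera call takes 0.05 s, during which the arm holds its last target. There are 200 camera calls.

## Working session

There is one attempt and no reset: what is moved stays moved. The work goes in short steps, Python scripts to look and compute and a tool call to move; the robot and the scene stay as the last step left them, time stands still between calls to the robot, and variables do not carry over. Pictures are saved under pics/ and viewed, at most 10 in all, crops included, and the job is handed in when it is done.

Besides the shell and the picture viewer there is one more tool, called after "Request:" in YAML: its name, and indented under it one key for each argument. step_arm: Moves the arm, as the interface text tells. Its arguments: {"type":"object","properties":{"targets":{"type":"array","items":{"type":"array"}},"grip_force":{"type":"number"}},"required":["targets"]}

```bash
mkdir -p pics; ls; cat > h.py <<'E'
import numpy as np, cv2
from workcell import *
from scipy.spatial.transform import Rotation as R
def tri(px):  # px: {cam: (row,col)}
    A=[];b=[]
    for c,(r,k) in px.items():
        C=calibration(c);P=np.array(C["camera_matrix"])@np.c_[C["R"],C["t"]]
        for v,i in ((k,0),(r,1)):
            a=v*P[2]-P[i]; s=np.linalg.norm(a[:3]); A.append(a[:3]/s*1);b.append(-a[3]/s)
    x,res,_,_=np.linalg.lstsq(np.array(A),np.array(b),rcond=None); return x
def proj(c,X):
    C=calibration(c);p=np.array(C["camera_matrix"])@(np.array(C["R"])@X+np.array(C["t"]));return p[:2]/p[2]  # col,row
def onplane(c,r,k,z):
    C=calibration(c);Rm=np.array(C["R"]);o=-Rm.T@np.array(C["t"]);d=Rm.T@np.linalg.solve(np.array(C["camera_matrix"]),[k,r,1.])
    return o+d*(z-o[2])/d[2]
E
python3 - <<'E'
from h import *
for c in("side","top"):
    cv2.imwrite(f"pics/{c}0.png",read_camera(c)[:,:,::-1])
    C=calibration(c);print(c,-np.array(C["R"]).T@C["t"],np.array(C["camera_matrix"])[0])
    for q in("key","key_stand","plate","tank","carafe","ball_jar"):
        print(q,[(np.round(d["extent"]).tolist(),round(d["score"],2)) for d in look_for(c,q)][:4])
    for q in("key_handle","key_foot","tank_mouth","tank_nest","head_top","plate","key_stand","tank","cartridge"):
        print(q,[(np.round(d["at"],1).tolist(),round(d["score"],2)) for d in tip_of(c,q)][:4])
print(nose_length if not callable(nose_length) else nose_length(),read_state())
E
```

```text
pics
side [ 0.3929112  -0.92415254  0.73804475] [477.08183173   0.         319.31470687]
key [([293.0, 132.0, 300.0, 161.0], 0.72), ([266.0, 124.0, 276.0, 178.0], 0.69), ([259.0, 135.0, 269.0, 180.0], 0.67), ([242.0, 152.0, 253.0, 211.0], 0.67)]
key_stand [([255.0, 186.0, 255.0, 195.0], 0.55)]
plate [([238.0, 276.0, 371.0, 352.0], 0.72), ([256.0, 170.0, 317.0, 256.0], 0.41)]
tank [([257.0, 172.0, 316.0, 256.0], 0.64)]
carafe [([364.0, 182.0, 406.0, 264.0], 0.57)]
ball_jar [([349.0, 172.0, 376.0, 223.0], 0.86), ([236.0, 277.0, 370.0, 351.0], 0.65)]
key_handle [([161.6, 241.0], 0.69), ([131.0, 271.2], 0.59), ([138.9, 298.8], 0.54)]
key_foot [([210.2, 248.8], 0.79), ([182.6, 299.9], 0.74), ([176.9, 268.1], 0.51)]
tank_mouth [([185.0, 284.7], 0.61)]
tank_nest [([233.1, 290.0], 0.62)]
head_top []
plate [([315.9, 305.7], 0.68)]
key_stand []
tank [([233.9, 287.6], 0.93)]
cartridge [([233.0, 287.8], 0.42)]
top [0.38835777 0.00417019 1.07837908] [382.160707    0.        314.9206493]
key [([214.0, 221.0, 239.0, 238.0], 0.78), ([181.0, 212.0, 210.0, 226.0], 0.68), ([247.0, 250.0, 268.0, 260.0],
[... 807 characters left out ...]
.3, 314.8], 0.81)]
0.0726 {'time': 1.6, 'q': array([ 1.22811567e+00,  2.63895012e-01,  1.60402356e+00, -3.63385213e-05,
        1.27369648e+00, -3.68915945e-02]), 'joint_vel': array([-0.00030909,  0.00185387,  0.0007923 ,  0.0008033 , -0.00018433,
        0.00050525]), 'joint_torque': array([-3.30381963e-04, -5.15050185e+01, -3.67713296e+01, -1.12973464e-04,
        7.61705833e-04,  1.86541735e-05]), 'tool_pos': array([0.2032064 , 0.64367096, 0.30387034]), 'tcp_rot': array([ 4.78442019e-01,  3.10491703e+00, -4.48436756e-05]), 'wrist_force': array([-0.652179  ,  0.03984247,  0.17321678]), 'torque': array([ 0.00185865, -0.01630435,  0.00291255]), 'grip_force': 0.0, 'width': 1.0019331840998507}
```

View pics/side0.png

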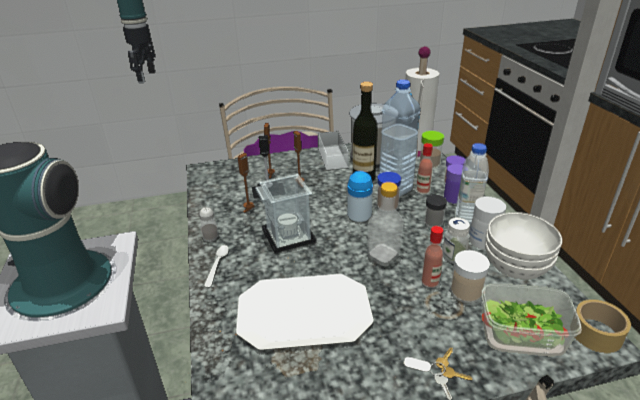

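View pics/top0.png

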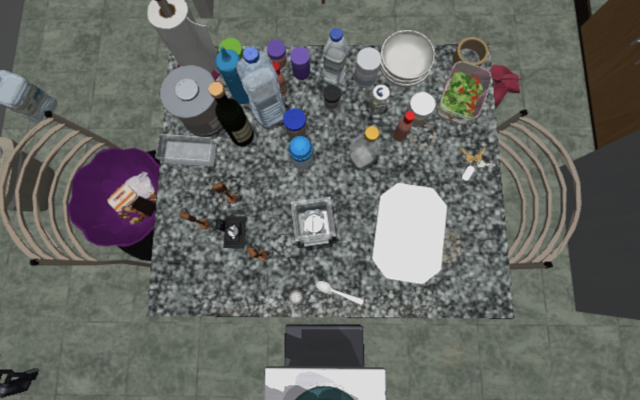

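The side view shows three brown look-alikes near (268,145), (297,150) and (244,180), and a black handle near (263,145). The top view has the brown ones near (195,219), (226,190) and (257,253). The black key is in its stand at (234,232), with its handle at about (221,225). The black one fits the description, so I'll confirm it in one crop.

```bash
python3 - <<'E'
from h import *
t=cv2.imread("pics/top0.png");s=cv2.imread("pics/side0.png")
a=cv2.resize(t[170:270,170:270],(400,400),interpolation=cv2.INTER_CUBIC)
b=cv2.resize(s[115:215,230:330],(400,400),interpolation=cv2.INTER_CUBIC)
cv2.imwrite("pics/crop1.png",np.hstack([a,b]))
E
```

```text
(no output)
```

View pics/crop1.png

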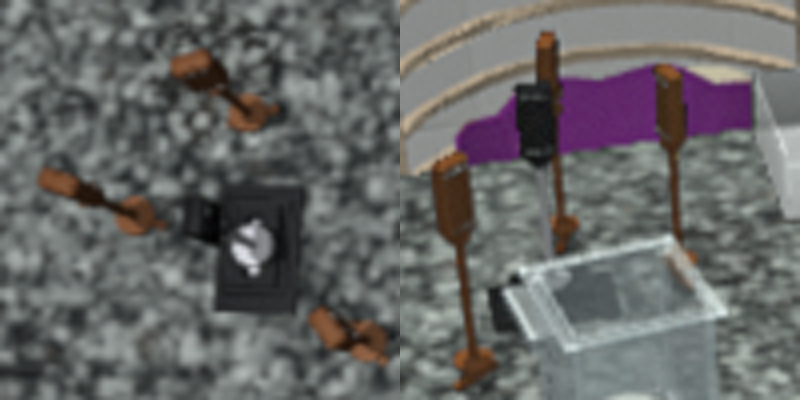

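The crop confirms it: the black-handled key with the steel shoulder is in the stand (top handle ≈(221,224), side handle ≈(264,145)). The other three are all brown.

```bash
python3 - <<'E'
from h import *
t=cv2.imread("pics/top0.png");s=cv2.imread("pics/side0.png")
print("handle",tri({"top":(224,221),"side":(145,264)}))
print("tank mouth",tri({"top":(223.1,313.1),"side":(185,284.7)}), "top@.145",onplane("top",223.1,313.1,.145),"nest",onplane("top",226.8,315.1,.008),"head",onplane("top",222,315.2,.0525))
print("tank side",onplane("side",185,284.7,.145),onplane("side",233.5,288.5,.008))
print("plate",onplane("top",231.9,409.7,0),onplane("side",315.9,305.7,0))
print("stand",onplane("top",235.6,234.3,0))
for n,p in(("carafe",(160,365)),("jar",(155,301))): print(n,onplane("top",*p,0))
for n,a,b in (("b1",(218,187),(139,0)),): pass
for p in((191,219),(252,251),(220,187)): print("brown handle",onplane("top",*p,.143))
for p in((198.6,229.5),(252,258),(227,203)): print("brown foot",onplane("top",*p,0))
def fit(cam,q,z):
    c=cut_out(cam,q)
    for d in c[:2]:
        m=d["region"].astype(np.uint8);cs,_=cv2.findContours(m,0,1);k=max(cs,key=cv2.contourArea)[:,0]
        W=np.array([onplane(cam,y,x,z)[:2] for x,y in k],np.float32)
        print(q,round(d["score"],2),cv2.minAreaRect(W*1000),d["extent"])
read_camera("top")
fit("top","key_stand",.005);fit("top","plate",.015);fit("top","tank",.145);fit("top","key",.143)
cv2.imwrite("pics/crop2.png",np.hstack([cv2.resize(t[190:256,280:346],(400,400),interpolation=cv2.INTER_CUBIC),cv2.resize(s[165:255,245:335],(400,400),interpolation=cv2.INTER_CUBIC)]))
E
```

```text
handle [0.51254472 0.254278   0.15019956]
tank mouth [0.52192922 0.02729265 0.15227677] top@.145 [0.51557932 0.02788623 0.145     ] nest [0.52376104 0.02566642 0.008     ] head [0.53120179 0.02456829 0.0525    ]
tank side [0.5310671  0.04029326 0.145     ] [0.52997799 0.02963328 0.008     ]
plate [ 0.51102468 -0.2408418   0.        ] [ 0.51354211 -0.24364221  0.        ]
stand [0.49904471 0.25507494 0.        ]
carafe [ 7.21955805e-01 -1.19360978e-01  2.22044605e-16]
jar [0.73747529 0.06846504 0.        ]
brown handle [0.59678903 0.26564917 0.143     ]
brown handle [0.44443138 0.17905819 0.143     ]
brown handle [0.52285393 0.34174746 0.143     ]
brown foot [0.60616216 0.27389279 0.        ]
brown foot [0.45308199 0.18604395 0.        ]
brown foot [0.52335223 0.34595659 0.        ]
key_stand 0.77 ((510.47601318359375, 255.77008056640625), (60.38087844848633, 88.90899658203125), 89.33708953857422) [219.1, 219.2, 244.3, 246.7]
plate 0.91 ((510.42437744140625, -235.43026733398438), (190.8863525390625, 273.1139221191406), 80.75605773925781) [371.5, 185.5, 445.6, 283.6]
tank 0.55 ((520.4666748046875, 28.97509002685547), (116.36087036132812, 99.20320892333984), 8.310365676879883) [290.5, 201.4, 333.7, 243.7]
tank 0.46 ((506.1407775878906, 244.55027770996094), (62.47462463378906, 27.017955780029297), 62.7321662902832) [212.9, 221.0, 238.6, 237.6]
key 0.75 ((595.0250854492188, 252.25453186035156), (71.13983917236328, 25.741863250732422), 49.45751190185547) [209.5, 181.8, 238.3, 201.9]
key 0.72 ((439.69085693359375, 163.05581665039062), (52.328285217285156, 21.98252296447754), 72.2024917602539) [247.1, 249.8, 270.2, 262.3]
```

View pics/crop2.png

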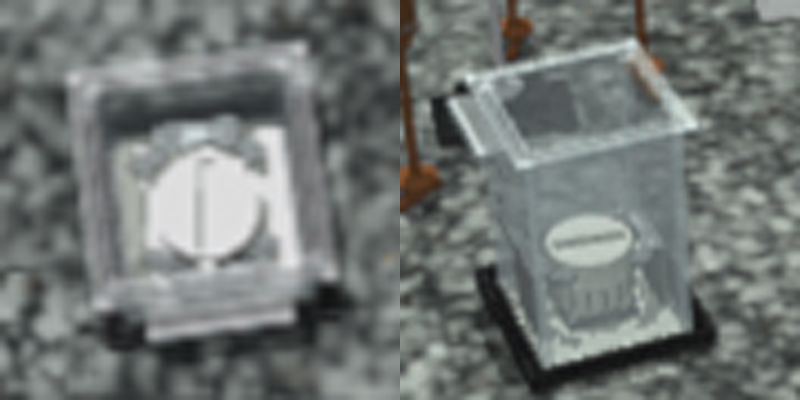

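The top crop shows the white head disc centred near (313.7,223.8), its slot almost along the image rows from (314.3,217) to (313.5,231), and the grip lip at the bottom of the image, so tank +x ≈ world +x. The side crop shows the slot from about (280,219.7) to (294.5,218).

```bash
cat > ov.py <<'E'
from h import *
def box(x,y,yaw,cx,cy,sx,sy,z):
    c,s=np.cos(yaw),np.sin(yaw);P=np.array([[a*sx/2+cx,b*sy/2+cy] for a,b in((1,1),(1,-1),(-1,-1),(-1,1))])
    return [np.array([x+c*p[0]-s*p[1],y+s*p[0]+c*p[1],z]) for p in P]
def draw(img,cam,off,f,pts,col):
    q=np.array([(proj(cam,p)-off+0.5)*f-0.5 for p in pts]);cv2.polylines(img,[np.int32(np.round(q*16))],True,col,1,cv2.LINE_AA,4)
def crop(im,off,w,f): return cv2.resize(im[off[1]:off[1]+w,off[0]:off[0]+w],None,fx=f,fy=f,interpolation=cv2.INTER_CUBIC)
E
python3 - <<'E'
from ov import *
print("head top",onplane("top",223.8,313.7,.0525),"side",onplane("side",219.3,287.8,.0525),tri({"top":(223.8,313.7),"side":(219.3,287.8)}))
for cam,a,b in(("top",(230.9,313.5),(217.2,314.3)),("side",(219.7,279.9),(217.9,294.5))):
    p,q=onplane(cam,*a,.0525),onplane(cam,*b,.0525);d=q-p;print(cam,"slot yaw",np.arctan2(d[1],d[0]),np.hypot(*d[:2]),(p+q)/2)
im={c:cv2.imread(f"pics/{c}0.png") for c in("top","side")}
st=(.508,.255,-.02); tk=(.526,.026,.13)
out=[]
for cam,o1,o2 in(("top",(200,205),(288,195)),("side",(240,125),(250,168))):
    w,f=(50,8) if cam=="top" else (88,400/88)
    A=crop(im[cam],o1,w if cam=="top" else 88,f)
    draw(A,cam,o1,f,box(*st,0,0,.092,.06,.005),(0,255,0));draw(A,cam,o1,f,box(*st,0,0,.058,.034,.019),(0,255,255))
    for z in(.123,.179): draw(A,cam,o1,f,box(*st,0,0,.026,.014,z),(0,0,255))
    if cam=="top": w2=60;f2=400/60
    else: w2=88;f2=f
    B=crop(im[cam],o2,w2,f2)
    draw(B,cam,o2,f2,box(*tk,0,0,.1,.1,.145),(0,255,0));draw(B,cam,o2,f2,box(*tk,0,0,.11,.11,.0),(0,255,255))
    c=np.array([[tk[0]+.024*np.cos(a),tk[1]+.024*np.sin(a),.0525] for a in np.linspace(0,6.28,40)]);draw(B,cam,o2,f2,c,(0,0,255))
    draw(B,cam,o2,f2,box(tk[0],tk[1],-.06,0,0,.041,.008,.0525),(255,0,0))
    out.append(np.hstack([A[:400,:400],B[:400,:400]]))
o=np.vstack(out);print(o.shape);cv2.imwrite("pics/ov1.png",cv2.resize(o,(600,600)))
E
```

```text
head top [0.52628334 0.0286016  0.0525    ] side [0.53073783 0.02873088 0.0525    ] [0.52850995 0.02850358 0.05245724]
top slot yaw -0.05226571746937835 0.037374351932515676 [0.52566731 0.0280533  0.0525    ]
side slot yaw -0.0644545898106531 0.03635699848102072 [0.52973688 0.03122273 0.0525    ]
(800, 800, 3)
```

View pics/ov1.png

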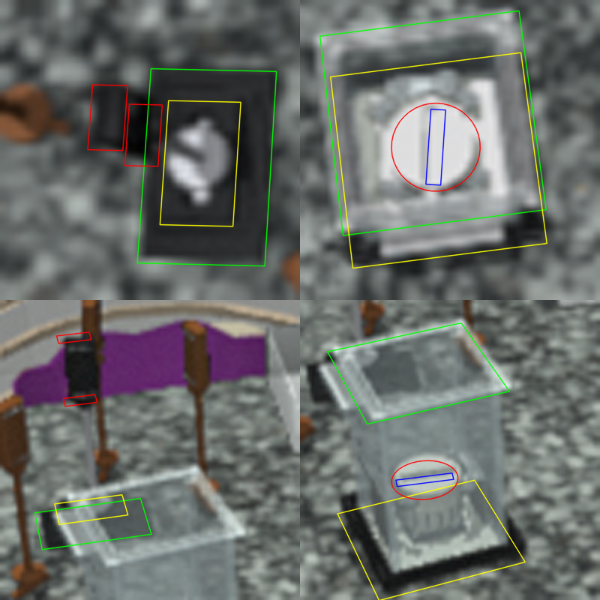

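Request:
step_arm:
  targets:
    - [[0,0,0],[-27.2,-18.6,0],85]
    - [[0,0,0],[-27.2,-18.6,0],85]
    - [[0,0,0],[-27.2,-18.6,0],60]
    - [[0,0,0],[-27.2,-18.6,0],60]
    - [[0,0,0],[-27.2,-18.6,0],60]

```text
time: 2.27
tool_pos: [0.3055, 0.5129, 0.304]
tcp_rot: [0.478, 3.105, 0.0]
wrist_force: [1.1, 0.2, 0.1]
width: 0.7
grip_force: 0.0
```

Request:
step_arm:
  targets:
    - [[0,0,0],[-27.2,-18.6,0],60]
    - [[0,0,0],[-27.2,-18.6,0],60]
    - [[0,0,0],[-27.2,-18.6,0],60]
    - [[0,0,0],[-27.2,-18.6,0],60]
    - [[0,0,0],[-27.2,-18.6,0],60]

```text
time: 2.68
tool_pos: [0.4073, 0.3831, 0.3042]
tcp_rot: [0.478, 3.105, 0.001]
wrist_force: [0.4, 0.5, -0.3]
width: 0.701
grip_force: 0.0
```

Request:
step_arm:
  targets:
    - [[0,0,0],[-27.2,-18.6,0],60]
    - [[0,0,0],[-27.2,-18.6,0],60]
    - [[0,0,0],[-27.2,-18.6,0],60]
    - [[0,0,0],[-27.2,-18.6,0],60]
    - [[0,0,0],[-27.2,-18.6,0],60]

```text
time: 3.1
tool_pos: [0.5091, 0.2534, 0.3042]
tcp_rot: [0.478, 3.104, 0.001]
wrist_force: [1.0, 0.9, 1.1]
width: 0.703
grip_force: 0.0
```

Request:
step_arm:
  targets:
    - [[0,0,0.12],[0,0,0],60]
    - [[0,0,0.12],[0,0,0],60]
    - [[0,0,0.12],[0,0,0],60]
    - [[0,0,0.12],[0,0,0],60]
    - [[0,0,0.12],[0,0,0],60]

```text
time: 3.52
tool_pos: [0.5084, 0.2546, 0.304]
tcp_rot: [1.384, 2.82, 0.0]
wrist_force: [0.0, -0.4, 0.4]
width: 0.699
grip_force: 0.0
```

Request:
step_arm:
  targets:
    - [[0,0,0.12],[0,0,0],60]
    - [[0,0,0.12],[0,0,0],60]
    - [[0,0,0.12],[0,0,0],60]
    - [[0,0,0.12],[0,0,0],60]
    - [[0,0,0.12],[0,0,0],60]

```text
time: 3.93
tool_pos: [0.5083, 0.2548, 0.304]
tcp_rot: [2.155, 2.286, 0.0]
wrist_force: [-1.0, 0.5, 1.0]
width: 0.708
grip_force: 0.0
```

Request:
step_arm:
  targets:
    - [[0,0,0.12],[0,0,0],60]
    - [[0,0,0.12],[0,0,0],60]
    - [[0,0,0.12],[0,0,0],60]
    - [[0,0,0.12],[0,0,0],60]
    - [[0,0,0.12],[0,0,0],60]

```text
time: 4.35
tool_pos: [0.5083, 0.2548, 0.304]
tcp_rot: [2.734, 1.547, 0.0]
wrist_force: [-0.0, 0.3, 0.2]
width: 0.704
grip_force: 0.0
```

Request:
step_arm:
  targets:
    - [[0,0,0.12],[0,0,0],60]
    - [[0,0,0.12],[0,0,0],60]
    - [[0,0,0.12],[0,0,0],60]
    - [[0,0,0.12],[0,0,0],60]
    - [[0,0,0.12],[0,0,0],60]

```text
time: 4.77
tool_pos: [0.5083, 0.2548, 0.304]
tcp_rot: [-3.069, -0.67, -0.0]
wrist_force: [0.0, 0.6, 0.3]
width: 0.699
grip_force: 0.0
```

Request:
step_arm:
  targets:
    - [[0,0,0.12],[0,0,0],60]
    - [[0,0,0.12],[0,0,0],60]
    - [[0,0,0.12],[0,0,0],60]
    - [[0,0,0.1],[0,0,0],60]
    - [[0,0,0],[0,0,0],60]

```text
time: 5.18
tool_pos: [0.5083, 0.2548, 0.304]
tcp_rot: [-3.141, 0.042, -0.0]
wrist_force: [-0.4, 0.6, -0.3]
width: 0.701
grip_force: 0.0
```

```bash
cat >> h.py <<'E'
def st():
    s=read_state();M=R.from_rotvec(s["tcp_rot"]).as_matrix();g=s["tool_pos"]+.054*M[:,2]
    print("t",s["time"],"q",s["q"].round(3),"tcp",s["tool_pos"].round(4),"z",M[:,2].round(4),"yawx",np.arctan2(M[1,0],M[0,0]).round(4),"F",s["wrist_force"].round(2),"T",s["torque"].round(3),"w",round(s["width"],3),"g",round(s["grip_force"],1))
    return s,M
def to(x,y,z=None):
    s,M=st();d=np.array([x,y,z if z is not None else s["tool_pos"][2]])-s["tool_pos"];print("tool shift mm",(M.T@d*1000).round(1))
E
python3 - <<'E'
from h import *
to(.509,.255,.203)
print("shoulder",onplane("top",231.2,232.8,.024))
E
```

```text
t 5.1833 q [0.421 0.063 1.835 0.    1.243 2.018] tcp [0.5083 0.2548 0.304 ] z [ 2.e-04  1.e-04 -1.e+00] yawx -0.0266 F [-0.44  0.56 -0.3 ] T [-0.     0.025  0.01 ] w 0.701 g 0.0
tool shift mm [  0.7  -0.2 101. ]
shoulder [0.50882222 0.25423864 0.024     ]
```

Request:
step_arm:
  targets:
    - [[0,0,0],[1.5,0,25],60]
    - [[0,0,0],[0,0,30],60]
    - [[0,0,0],[0,0,26],60]
    - [[0,0,0],[0,0,14],60]
    - [[0,0,0],[0,0,6],60]
  grip_force: 40

```text
time: 5.6
tool_pos: [0.508, 0.2539, 0.1996]
tcp_rot: [3.139, -0.034, -0.008]
wrist_force: [-0.2, -0.3, 0.1]
width: 0.702
grip_force: 0.0
```

Request:
step_arm:
  targets:
    - [[0,0,0],[0,0,0],20]
    - [[0,0,0],[0,0,0],16]
    - [[0,0,0],[0,0,0],14]
    - [[0,0,0],[0,0,0],12]
    - [[0,0,0],[0,0,0],10]

```text
time: 6.02
tool_pos: [0.5109, 0.2553, 0.2049]
tcp_rot: [-3.14, 0.038, -0.005]
wrist_force: [0.9, -0.8, 3.3]
width: 0.157
grip_force: 39.4
```

Request:
step_arm:
  targets:
    - [[0,0,0],[0,0,0],8]
    - [[0,0,0],[0,0,0],8]
    - [[0,0,0],[0,0,0],8]
    - [[0,0,0],[0,0,0],8]
    - [[0,0,0],[0,0,0],8]

```text
time: 6.43
tool_pos: [0.511, 0.2553, 0.2048]
tcp_rot: [-3.14, 0.038, -0.005]
wrist_force: [0.6, 0.9, 5.5]
width: 0.164
grip_force: 39.9
```

Request:
step_arm:
  targets:
    - [[0,0,0],[0,0,-5],8]
    - [[0,0,0],[0,0,-10],8]
    - [[0,0,0],[0,0,-15],8]
    - [[0,0,0],[0,0,-30],8]
    - [[0,0,0],[0,0,-36],8]

```text
time: 6.85
tool_pos: [0.5078, 0.2538, 0.2972]
tcp_rot: [3.138, -0.038, -0.01]
wrist_force: [1.6, -0.2, -0.8]
width: 0.161
grip_force: 39.5
```

Request:
step_arm:
  targets:
    - [[0,0,0],[0,0,-30],8]
    - [[0,0,0],[0,0,-30],8]
    - [[0,0,0],[0,0,-20],8]
    - [[0,0,0],[0,0,0],8]
    - [[0,0,0],[0,0,0],8]

```text
time: 7.27
tool_pos: [0.5101, 0.2548, 0.3808]
tcp_rot: [-3.14, 0.038, -0.004]
wrist_force: [0.3, -0.3, -0.8]
width: 0.162
grip_force: 39.5
```

```bash
python3 - <<'E'
from ov import *
st()
for c in("side","top"):
    im=read_camera(c)[:,:,::-1];cv2.imwrite(f"pics/{c}1.png",im)
    print(c,[(q,[(np.round(d["at"],1).tolist(),round(d["score"],2)) for d in tip_of(c,q)][:4]) for q in("key_foot","head_top")])
im=cv2.imread("pics/side1.png");o=(200,20)
cv2.imwrite("pics/v6.png",cv2.resize(im[20:220,200:340],None,fx=3,fy=3,interpolation=cv2.INTER_CUBIC))
E
```

```text
t 7.2667 q [ 0.42   0.025  1.734 -0.     1.379  2.015] tcp [0.5101 0.2548 0.3808] z [ 0.0028  0.001  -1.    ] yawx -0.0241 F [ 0.3  -0.34 -0.84] T [-0.013 -0.022  0.035] w 0.162 g 39.5
side [('key_foot', [([174.4, 267.3], 0.74), ([181.1, 297.1], 0.56), ([210.5, 248.9], 0.54), ([132.3, 262.2], 0.49)]), ('head_top', [([231.3, 288.9], 0.59)])]
top [('key_foot', [([226.2, 216.7], 0.57), ([251.5, 259.2], 0.54), ([198.5, 234.1], 0.49), ([224.6, 204.2], 0.38)]), ('head_top', [([219.0, 316.1], 0.74), ([225.0, 314.5], 0.56)])]
```

View pics/v6.png

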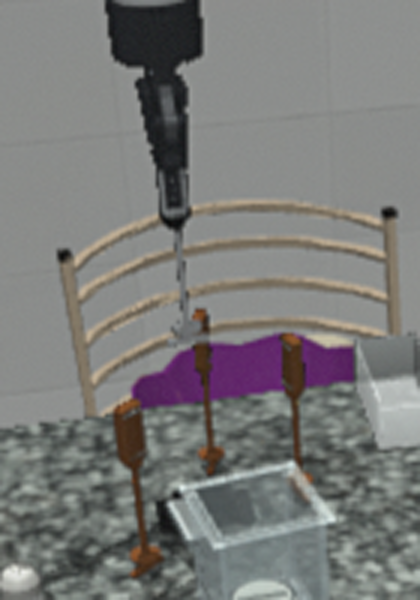

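Request:
step_arm:
  targets:
    - [[0,0,0],[3.8,37.7,0],8]
    - [[0,0,0],[3.8,37.7,0],8]
    - [[0,0,0],[3.8,37.7,0],8]
    - [[0,0,0],[3.8,37.7,0],8]
    - [[0,0,0],[3.8,37.7,0],8]

```text
time: 7.98
tool_pos: [0.5237, 0.0643, 0.3778]
tcp_rot: [3.141, -0.037, -0.003]
wrist_force: [0.3, 0.2, -0.9]
width: 0.158
grip_force: 39.5
```

Request:
step_arm:
  targets:
    - [[0,0,0],[3.8,37.7,0],8]
    - [[0,0,0.033],[0,0,0],8]
    - [[0,0,0],[0,0,0],8]
    - [[0,0,0],[0,0,0],8]
    - [[0,0,0],[0,0,0],8]

```text
time: 8.4
tool_pos: [0.5269, 0.0288, 0.3783]
tcp_rot: [-3.14, 0.088, 0.002]
wrist_force: [-0.2, -0.2, -0.6]
width: 0.157
grip_force: 39.7
```

Request:
step_arm:
  targets:
    - [[0,0,0],[0,0,25],8]
    - [[0,0,0],[0,0,35],8]
    - [[0,0,0],[0,0,35],8]
    - [[0,0,0],[0,0,20],8]
    - [[0,0,0],[0,0,0],8]

```text
time: 8.82
tool_pos: [0.5234, 0.0295, 0.2577]
tcp_rot: [3.14, -0.085, -0.018]
wrist_force: [-1.0, -0.4, -0.4]
width: 0.159
grip_force: 39.7
```

Request:
step_arm:
  targets:
    - [[0,0,0],[0,0,4],8]
    - [[0,0,0],[0,0,0],8]
    - [[0,0,0],[0,0,0],8]

```text
time: 9.07
tool_pos: [0.5284, 0.0286, 0.262]
tcp_rot: [-3.14, 0.088, -0.005]
wrist_force: [0.5, -0.1, 0.4]
width: 0.156
grip_force: 39.7
```

```bash
python3 - <<'E'
from ov import *
s,M=st()
im=read_camera("side")[:,:,::-1];cv2.imwrite("pics/side2.png",im)
foot=s["tool_pos"]+M[:,2]*.1988;print(foot,"proj",proj("side",foot))
print([(np.round(d["at"],1).tolist(),round(d["score"],2)) for d in tip_of("side","key_foot")][:4])
f=11;o=(255,185);w=54
A=crop(im,o,w,f)
cv2.imwrite("pics/v7.png",A)
E
```

```text
t 9.0667 q [0.007 0.017 1.963 0.    1.158 1.634] tcp [0.5284 0.0286 0.262 ] z [ 3.5e-03  1.0e-04 -1.0e+00] yawx -0.0561 F [ 0.46 -0.14  0.41] T [-0.025  0.019 -0.065] w 0.156 g 39.7
[0.52904502 0.0286383  0.06317905] proj [286.86773124 215.89541378]
[([210.5, 248.3], 0.78), ([182.3, 300.3], 0.69), ([174.1, 268.2], 0.69)]
```

View pics/v7.png

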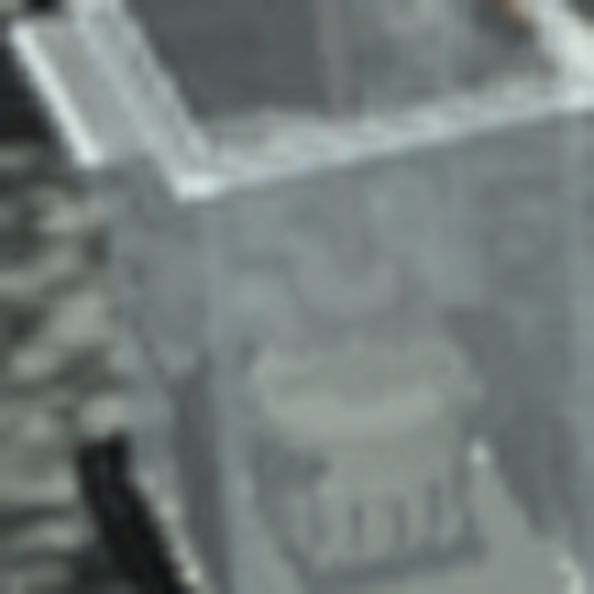

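The crop shows the shoulder centred at about (286,210), with the white head disc just below it at about (288,219). The key may be 1–2 px (≈3 mm) short in x, so I'll measure it numerically.

```bash
python3 - <<'E'
from ov import *
s,M=st();foot=s["tool_pos"]+M[:,2]*.1988
a=cv2.imread("pics/side0.png").astype(int).sum(2)/3;b=cv2.imread("pics/side2.png").astype(int).sum(2)/3
np.set_printoptions(linewidth=200)
print("side0 disc cols 270-305 rows 210-228");print(np.c_[np.arange(210,229),a[210:229,272:304].astype(int)])
d=(b-a)
print("diff rows 186-224 cols 274-300")
print(np.c_[np.arange(184,226,2),d[184:226:2,276:300].astype(int)])
for z in(.0525,.063,.0767,.081,.12,.145): print(z,proj("side",np.array([foot[0],foot[1],z])).round(2))
print("px per mm x",proj("side",np.array([foot[0]+.001,foot[1],.0525]))-proj("side",np.array([foot[0],foot[1],.0525])), "y",proj("side",np.array([foot[0],foot[1]+.001,.0525]))-proj("side",np.array([foot[0],foot[1],.0525])))
t=cv2.imread("pics/top0.png").astype(int).sum(2)//3
print("top disc");print(np.c_[np.arange(212,236),t[212:236,302:328]])
E
```

```text
t 9.1667 q [ 0.006  0.017  1.963 -0.     1.158  1.634] tcp [0.5283 0.0283 0.2621] z [ 0.0038  0.     -1.    ] yawx -0.0567 F [-0.29 -0.12 -1.18] T [0.046 0.016 0.008] w 0.158 g 39.7
side0 disc cols 270-305 rows 210-228
[[210 122 126 135 136 133 136 139 134 132 132 129 128 128 131 131 131 128 126 129 130 128 129 137 135 133 129 126 117 113 109 110 114]
 [211 124 124 135 134 137 143 143 139 138 137 136 134 134 130 126 126 126 128 129 131 130 127 140 137 134 131 128 118 115 112 112 113]
 [212 115 118 132 135 140 143 142 138 137 134 134 134 134 133 136 135 135 134 134 137 139 139 148 135 136 142 135 129 122 119 120 120]
 [213 114 116 133 134 133 137 135 136 134 132 135 145 150 157 166 169 167 163 160 156 149 134 132 129 143 161 148 139 130 121 127 123]
 [214 118 121 133 131 128 130 128 130 134 147 162 177 187 196 196 196 197 195 196 193 176 153 143 131 135 161 162 145 135 123 123 119]
 [215 112 120 133 133 131 130 128 138 160 177 195 196 197 196 197 197 195 195 195 196 196 195 188 151 129 140 160 155 143 136 119 115]
 [216 117 114 132 135 129 127 135 172 194 197 197 196 194 196 195 195 1
[... 6052 characters left out ...]
 187 131 128 148 151 168 205 223]
 [230 169 161 195 211 202 178 181 211 223 223 189 198 222 223 224 224 209 178 134 112 129 141 136 150 200 223]
 [231 170 152 155 164 168 169 145 147 183 212 203 209 222 223 222 196 148 107  94 121 134 132 126 140 196 223]
 [232 158 137 138 145 147 150 130 106 117 142 154 174 188 171 148 121  85  73 100 111 133 145 134 146 199 223]
 [233 143 124 122 131 133 133 126 115 103  98 138 191 206 157 102 119 141 145 147 153 158 161 163 173 206 223]
 [234 137 134 132 140 136 135 125 127 134 143 159 192 207 181 157 171 187 187 181 172 158 160 167 173 189 194]
 [235 144 152 159 184 175 157 159 170 172 180 181 184 185 168 159 165 168 165 162 158 150 153 165 172 177 177]]
```

```bash
python3 - <<'E'
from ov import *
a=cv2.imread("pics/side0.png").astype(float).mean(2)
pts=[]
for c in range(281,295):
    r=np.arange(214,224);w=np.clip(194-a[214:224,c],0,None)
    k=np.argmin(a[216:222,c])+216; r=np.arange(k-2,k+3);w=np.clip(190-a[r,c],0,None);pts.append((c,(r*w).sum()/w.sum()))
print(np.round(pts,2).tolist())
for lo,hi in((0,14),(2,12)):
    P=np.array([onplane("side",r,c,.0525) for c,r in pts[lo:hi]]);print("side yaw",np.polyfit(P[:,0],P[:,1],1)[0])
t=cv2.imread("pics/top0.png").astype(float).mean(2)
q=[]
for r in range(218,230):
    w=np.clip(222-t[r,310:316],0,None);q.append((r,(np.arange(310,316)*w).sum()/w.sum()))
P=np.array([onplane("top",r,c,.0525) for r,c in q]);print(np.round(q,2).tolist(),"top yaw",np.polyfit(P[:,0],P[:,1],1)[0])
print("head top cam",onplane("top",223.3,313.1,.0525),"side cam",onplane("side",218.9,287.0,.0525))
t=cv2.imread("pics/top0.png").astype(int).sum(2)//3
np.set_printoptions(linewidth=200);print(np.c_[np.arange(220,246),t[220:246,222:248]])
E
```

```text
[[281.0, 219.47], [282.0, 219.25], [283.0, 219.16], [284.0, 218.96], [285.0, 218.75], [286.0, 218.68], [287.0, 218.51], [288.0, 218.27], [289.0, 218.19], [290.0, 218.09], [291.0, 217.88], [292.0, 217.74], [293.0, 217.52], [294.0, 217.32]]
side yaw -0.0043525374575453454
side yaw -0.013759411261213057
[[218.0, 312.46], [219.0, 312.38], [220.0, 312.41], [221.0, 312.42], [222.0, 312.42], [223.0, 312.42], [224.0, 312.42], [225.0, 312.4], [226.0, 312.4], [227.0, 312.41], [228.0, 312.41], [229.0, 312.41]] top yaw 0.0047649380030896525
head top cam [0.527642   0.03023323 0.0525    ] side cam [0.52914307 0.03094204 0.0525    ]
[[220  40  42  40  35  35  35  39  43  45  44  44  44  44  44  43  44  47  46  47  47  40  40  43  36  61  97]
 [221  23  11  17  24  32  38  40  39  44  44  45  45  45  46  46  45  46  40  36  45  36  37  44  39  75 113]
 [222  34  11   8  23  31  37  39  37  41  43  42  43  42  43  45  44  44  35  29  40  36  37  44  51  93 125]
 [223  29   8   9  27  28  36  40  37  40  41  36  36  35  39  43  44  44  34  26  38  39  41  42  61 106 127]
 [224  16   5   6  27  28  31
[... 1713 characters left out ...]
  44  42  42  46  46  56  61  75]
 [240 119  92  52  36  38  43  42  43  44  42  42  44  44  44  45  44  36  32  44  42  43  46  48  53  55  68]
 [241 148 109  52  35  35  35  36  35  34  33  33  38  39  40  40  39  33  33  43  42  43  45  47  51  51  57]
 [242 155 115  51  36  37  40  41  41  39  39  40  41  41  42  43  42  42  41  43  44  44  44  39  44  49  53]
 [243 151 112  51  37  32  30  33  33  34  34  34  35  34  36  37  38  39  41  40  43  46  40  37  44  52  55]
 [244 130  92  48  40  39  38  39  39  41  42  40  42  43  42  42  43  44  43  44  46  47  40  48  60  65  63]
 [245 122  82  46  41  42  44  44  42  44  45  44  46  47  44  47  47  47  47  47  47  47  41  62  79  80  74]]
```

```bash
python3 - <<'E'
from ov import *
print("shoulder",onplane("top",230.9,232.5,.023),"foot",onplane("top",231.4,233.2,.012))
to(.5290,.0310)
E
```

```text
shoulder [0.50977233 0.25535368 0.023     ] foot [0.50963198 0.25592843 0.012     ]
t 9.1667 q [ 0.006  0.017  1.963 -0.     1.158  1.634] tcp [0.5283 0.0283 0.2621] z [ 0.0038  0.     -1.    ] yawx -0.0567 F [-0.29 -0.12 -1.18] T [0.046 0.016 0.008] w 0.158 g 39.7
tool shift mm [ 0.5 -2.7  0. ]
```

Request:
step_arm:
  targets:
    - [[0,0,0],[0.3,-1.7,0],8]
    - [[0,0,-0.057],[0,0,0],8]
    - [[0,0,0],[0,0,4],8]
    - [[0,0,0],[0,0,4],8]
    - [[0,0,0],[0,0,0],8]

```text
time: 9.58
tool_pos: [0.527, 0.0297, 0.251]
tcp_rot: [3.142, -0.002, -0.002]
wrist_force: [0.4, -0.3, -0.6]
width: 0.158
grip_force: 39.7
```

Request:
step_arm:
  targets:
    - [[0,0,0],[0,0,1],8]
    - [[0,0,0],[0,0,1],8]
    - [[0,0,0],[0,0,1],8]
    - [[0,0,0],[0,0,1],8]
    - [[0,0,0],[0,0,0],8]

```text
time: 10.0
tool_pos: [0.5274, 0.0297, 0.2476]
tcp_rot: [3.142, -0.001, -0.001]
wrist_force: [0.7, -0.7, -0.6]
width: 0.159
grip_force: 39.7
```

```bash
python3 - <<'E'
from h import *
to(.5287,.03)
E
```

```text
t 10.0 q [ 0.009  0.03   1.978 -0.     1.134  1.58 ] tcp [0.5274 0.0297 0.2476] z [-5.e-04 -0.e+00 -1.e+00] yawx -0.0005 F [ 0.73 -0.73 -0.64] T [0.002 0.005 0.001] w 0.159 g 39.7
tool shift mm [ 1.3 -0.3 -0. ]
```

Request:
step_arm:
  targets:
    - [[0,0,0],[0,0,1],8]
    - [[0,0,0],[0,0,1],8]
    - [[0,0,0],[0,0,1],8]
    - [[0,0,0],[0,0,0],8]
    - [[0,0,0],[0,0,0],8]

```text
time: 10.42
tool_pos: [0.5275, 0.0298, 0.2448]
tcp_rot: [3.142, -0.0, -0.0]
wrist_force: [0.7, -0.9, -1.4]
width: 0.159
grip_force: 39.7
```

```bash
python3 - <<'E'
from h import *
st()
E
```

```text
t 10.4167 q [ 0.009  0.033  1.981 -0.     1.129  1.58 ] tcp [0.5275 0.0298 0.2448] z [-2.e-04 -0.e+00 -1.e+00] yawx -0.0002 F [ 0.71 -0.89 -1.4 ] T [-0.01   0.007 -0.031] w 0.159 g 39.7
```

Request:
step_arm:
  targets:
    - [[0,0,0],[0,0,1],8]
    - [[0,0,0],[0,0,1],8]
    - [[0,0,0],[0,0,1],8]
    - [[0,0,0],[0,0,1],8]
    - [[0,0,0],[0,0,0],8]

```text
time: 10.83
tool_pos: [0.5273, 0.0298, 0.2406]
tcp_rot: [3.142, -0.0, -0.001]
wrist_force: [-0.4, -0.0, -0.4]
width: 0.16
grip_force: 39.7
```

Request:
step_arm:
  targets:
    - [[0,0,0],[0,0,1],8]
    - [[0,0,0],[0,0,0.5],8]
    - [[0,0,0],[0,0,0.5],8]
    - [[0,0,0],[0,0,0],8]
    - [[0,0,0],[0,0,0],8]

```text
time: 11.25
tool_pos: [0.5275, 0.0298, 0.2389]
tcp_rot: [-3.142, 0.0, 0.0]
wrist_force: [0.3, -0.6, -0.5]
width: 0.161
grip_force: 39.7
```

```bash
python3 - <<'E'
from h import *
st()
E
```

```text
t 11.25 q [0.009 0.038 1.987 0.    1.117 1.58 ] tcp [0.5275 0.0298 0.2389] z [-0.  0. -1.] yawx -0.0002 F [ 0.3  -0.64 -0.5 ] T [ 0.052  0.066 -0.006] w 0.161 g 39.7
```

Request:
step_arm:
  targets:
    - [[0,0,-0.07],[0,0,0],8]
    - [[0,0,-0.07],[0,0,0],8]
    - [[0,0,-0.07],[0,0,0],8]
    - [[0,0,-0.07],[0,0,0],8]
    - [[0,0,-0.07],[0,0,0],8]

```text
time: 11.67
tool_pos: [0.5275, 0.0297, 0.2389]
tcp_rot: [3.093, 0.552, 0.0]
wrist_force: [-0.3, 0.4, -0.9]
width: 0.157
grip_force: 39.7
```

Request:
step_arm:
  targets:
    - [[0,0,-0.04],[0,0,0],8]
    - [[0,0,-0.04],[0,0,0],8]
    - [[0,0,-0.04],[0,0,0],8]
    - [[0,0,-0.04],[0,0,0],8]
    - [[0,0,-0.04],[0,0,0],8]

```text
time: 12.08
tool_pos: [0.5277, 0.0296, 0.239]
tcp_rot: [3.022, 0.856, 0.001]
wrist_force: [0.4, -0.3, -1.5]
width: 0.161
grip_force: 39.7
```

```bash
python3 - <<'E'
from h import *
st()
E
```

```text
t 12.0833 q [ 0.009  0.038  1.986 -0.     1.117  1.028] tcp [0.5277 0.0296 0.239 ] z [ 7.e-04 -3.e-04 -1.e+00] yawx 0.5517 F [ 0.42 -0.29 -1.48] T [-0.124 -0.149 -0.078] w 0.161 g 39.7
```

Request:
step_arm:
  targets:
    - [[0,0,-0.05],[0,0,0],8]
    - [[0,0,-0.05],[0,0,0],8]
    - [[0,0,-0.05],[0,0,0],8]
    - [[0,0,-0.05],[0,0,0],8]
    - [[0,0,-0.05],[0,0,0],8]

```text
time: 12.5
tool_pos: [0.5279, 0.0295, 0.239]
tcp_rot: [2.891, 1.226, 0.001]
wrist_force: [1.4, -1.1, -2.1]
width: 0.16
grip_force: 39.6
```

```bash
python3 - <<'E'
from h import *
st()
E
```

```text
t 12.5 q [ 9.000e-03  3.800e-02  1.986e+00 -1.000e-03  1.116e+00  7.780e-01] tcp [0.5279 0.0295 0.239 ] z [ 1.2e-03 -5.0e-04 -1.0e+00] yawx 0.8022 F [ 1.44 -1.09 -2.05] T [-0.254 -0.236 -0.058] w 0.16 g 39.6
```

Request:
step_arm:
  targets:
    - [[0,0,-0.05],[0,0,0],8]
    - [[0,0,-0.05],[0,0,0],8]
    - [[0,0,-0.05],[0,0,0],8]
    - [[0,0,-0.05],[0,0,0],8]
    - [[0,0,-0.05],[0,0,0],8]

```text
time: 12.92
tool_pos: [0.528, 0.0295, 0.2391]
tcp_rot: [2.716, 1.577, 0.002]
wrist_force: [1.3, -0.6, -1.7]
width: 0.16
grip_force: 39.5
```

Request:
step_arm:
  targets:
    - [[0,0,-0.05],[0,0,0],8]
    - [[0,0,-0.05],[0,0,0],8]
    - [[0,0,-0.05],[0,0,0],8]
    - [[0,0,-0.05],[0,0,0],8]
    - [[0,0,-0.05],[0,0,0],8]

```text
time: 13.33
tool_pos: [0.5282, 0.0295, 0.2391]
tcp_rot: [2.497, 1.903, 0.002]
wrist_force: [1.8, -0.7, -1.6]
width: 0.159
grip_force: 39.5
```

```bash
python3 - <<'E'
from h import *
st()
E
```

```text
t 13.3333 q [ 9.000e-03  3.800e-02  1.986e+00 -1.000e-03  1.116e+00  2.780e-01] tcp [0.5282 0.0295 0.2391] z [ 2.e-03 -7.e-04 -1.e+00] yawx 1.3022 F [ 1.82 -0.66 -1.62] T [-0.271 -0.458 -0.083] w 0.159 g 39.5
```

Request:
step_arm:
  targets:
    - [[0,0,0],[0,0.6,0],8]
    - [[0,0,-0.05],[0,0,0],8]
    - [[0,0,-0.05],[0,0,0],8]
    - [[0,0,-0.05],[0,0,0],8]
    - [[0,0,-0.05],[0,0,0],8]

```text
time: 13.75
tool_pos: [0.5286, 0.0294, 0.2391]
tcp_rot: [2.297, 2.141, 0.001]
wrist_force: [1.7, -1.7, -3.1]
width: 0.162
grip_force: 39.5
```

Request:
step_arm:
  targets:
    - [[0,0,-0.05],[0,0,0],8]
    - [[0,0,-0.05],[0,0,0],8]
    - [[0,0,-0.03],[0,0,0],8]
    - [[0,0,-0.03],[0,0,0],8]
    - [[0,0,-0.03],[0,0,0],8]

```text
time: 14.17
tool_pos: [0.5288, 0.0294, 0.2391]
tcp_rot: [2.085, 2.348, 0.001]
wrist_force: [1.7, -0.4, -1.1]
width: 0.154
grip_force: 39.5
```

```bash
python3 - <<'E'
from h import *
st()
E
```

```text
t 14.1667 q [ 0.009  0.039  1.985 -0.     1.116 -0.11 ] tcp [0.5288 0.0294 0.2391] z [ 1.8e-03 -3.0e-04 -1.0e+00] yawx 1.6897 F [ 1.73 -0.45 -1.06] T [-0.244 -0.519 -0.049] w 0.154 g 39.5
```

Request:
step_arm:
  targets:
    - [[0,0,-0.02],[0,0,0],8]
    - [[0,0,-0.02],[0,0,0],8]
    - [[0,0,-0.02],[0,0,0],8]
    - [[0,0,-0.02],[0,0,0],8]
    - [[0,0,-0.02],[0,0,0],8]

```text
time: 14.58
tool_pos: [0.5285, 0.0295, 0.2392]
tcp_rot: [1.963, 2.452, 0.001]
wrist_force: [2.3, 0.4, -1.0]
width: 0.162
grip_force: 39.6
```

```bash
python3 - <<'E'
from h import *
st()
E
```

```text
t 14.5833 q [ 0.009  0.039  1.985 -0.     1.116 -0.212] tcp [0.5285 0.0295 0.2392] z [ 1.2e-03 -1.0e-04 -1.0e+00] yawx 1.7912 F [ 2.35  0.36 -0.97] T [-0.352 -0.738 -0.073] w 0.162 g 39.6
```

Request:
step_arm:
  targets:
    - [[0,0,-0.02],[0,0.5,0],8]
    - [[0,0,-0.02],[0,0,0],8]
    - [[0,0,0],[0,0,0],8]

```text
time: 14.83
tool_pos: [0.5288, 0.0296, 0.2391]
tcp_rot: [1.914, 2.491, 0.0]
wrist_force: [1.7, -1.4, -0.2]
width: 0.157
grip_force: 39.8
```

```bash
python3 - <<'E'
from h import *
st()
E
```

```text
t 14.8333 q [ 0.009  0.04   1.984 -0.     1.117 -0.251] tcp [0.5288 0.0296 0.2391] z [ 5.e-04 -2.e-04 -1.e+00] yawx 1.831 F [ 1.73 -1.42 -0.15] T [-0.307 -0.625  0.001] w 0.157 g 39.8
```

Request:
step_arm:
  targets:
    - [[0,0,-0.02],[0,0,0],8]
    - [[0,0,-0.02],[0,0,0],8]
    - [[0,0,0],[0,0,0],8]

```text
time: 15.08
tool_pos: [0.5288, 0.0297, 0.2391]
tcp_rot: [1.864, 2.528, 0.0]
wrist_force: [1.9, -0.7, 0.1]
width: 0.158
grip_force: 39.8
```

```bash
python3 - <<'E'
from h import *
st()
E
```

```text
t 15.0833 q [ 0.009  0.04   1.984 -0.     1.117 -0.291] tcp [0.5288 0.0297 0.2391] z [ 5.e-04 -1.e-04 -1.e+00] yawx 1.8711 F [ 1.95 -0.65  0.06] T [-0.294 -0.696 -0.045] w 0.158 g 39.8
```

Request:
step_arm:
  targets:
    - [[0,0,-0.02],[0,0,0],8]
    - [[0,0,-0.02],[0,0,0],8]
    - [[0,0,0],[0,0,0],8]

```text
time: 15.33
tool_pos: [0.5287, 0.0297, 0.2391]
tcp_rot: [1.813, 2.565, 0.0]
wrist_force: [3.0, -1.2, 0.9]
width: 0.165
grip_force: 39.9
```

```bash
python3 - <<'E'
from h import *
st()
E
```

```text
t 15.3333 q [ 0.009  0.04   1.984  0.     1.117 -0.331] tcp [0.5287 0.0297 0.2391] z [ 5.e-04  0.e+00 -1.e+00] yawx 1.9111 F [ 3.   -1.22  0.89] T [-0.244 -0.775 -0.041] w 0.165 g 39.9
```

Request:
step_arm:
  targets:
    - [[0,0,-0.02],[0,0,0],8]
    - [[0,0,-0.02],[0,0,0],8]
    - [[0,0,0],[0,0,0],8]

```text
time: 15.58
tool_pos: [0.5288, 0.0297, 0.239]
tcp_rot: [1.761, 2.601, 0.001]
wrist_force: [2.0, -1.0, 1.6]
width: 0.157
grip_force: 39.9
```

```bash
python3 - <<'E'
from h import *
st()
cv2.imwrite("pics/side3.png",read_camera("side")[:,:,::-1])
E
```

```text
t 15.5833 q [ 0.009  0.04   1.984  0.     1.117 -0.371] tcp [0.5288 0.0297 0.239 ] z [ 5.e-04  1.e-04 -1.e+00] yawx 1.9511 F [ 1.97 -1.03  1.61] T [-0.292 -0.791 -0.104] w 0.157 g 39.9
```

Request:
step_arm:
  targets:
    - [[0,0,-0.02],[0,0,0],8]
    - [[0,0,0],[0,0,0],8]

```text
time: 15.8
tool_pos: [0.5288, 0.0297, 0.2391]
tcp_rot: [1.735, 2.618, 0.001]
wrist_force: [2.2, -1.0, 1.1]
width: 0.159
grip_force: 39.9
```

```bash
python3 - <<'E'
from h import *
st();read_camera("side");st();read_camera("side");st()
E
```

```text
t 15.8 q [ 0.009  0.04   1.984  0.     1.117 -0.391] tcp [0.5288 0.0297 0.2391] z [ 6.e-04  0.e+00 -1.e+00] yawx 1.9709 F [ 2.15 -0.99  1.06] T [-0.29  -0.845 -0.116] w 0.159 g 39.9
t 15.85 q [ 0.009  0.04   1.984  0.     1.117 -0.39 ] tcp [0.5288 0.0297 0.239 ] z [ 5.e-04  0.e+00 -1.e+00] yawx 1.97 F [ 2.46 -1.58  1.04] T [-0.272 -0.918 -0.115] w 0.163 g 39.9
t 15.9 q [ 0.009  0.04   1.984  0.     1.117 -0.39 ] tcp [0.5287 0.0297 0.239 ] z [ 5.e-04  0.e+00 -1.e+00] yawx 1.9697 F [ 3.04 -1.22  1.08] T [-0.237 -0.882 -0.118] w 0.16 g 39.9
```

Request:
step_arm:
  targets:
    - [[0,0,-0.02],[0,0,0],8]
    - [[0,0,0],[0,0,0],8]

```text
time: 16.07
tool_pos: [0.5288, 0.0296, 0.2391]
tcp_rot: [1.709, 2.635, 0.0]
wrist_force: [3.2, -1.3, 0.6]
width: 0.161
grip_force: 40.0
```

```bash
python3 - <<'E'
from h import *
st();read_camera("side");st()
E
```

```text
t 16.0667 q [ 0.009  0.04   1.984 -0.     1.117 -0.411] tcp [0.5288 0.0296 0.2391] z [ 6.e-04 -1.e-04 -1.e+00] yawx 1.991 F [ 3.25 -1.28  0.63] T [-0.353 -0.961 -0.164] w 0.161 g 40.0
t 16.1167 q [ 0.009  0.04   1.984 -0.     1.117 -0.41 ] tcp [0.5288 0.0296 0.2391] z [ 6.e-04 -1.e-04 -1.e+00] yawx 1.99 F [ 3.22 -2.34  0.95] T [-0.446 -1.013 -0.149] w 0.156 g 40.0
```

Request:
step_arm:
  targets:
    - [[0,0,0],[-0.6,0.6,0],8]
    - [[0,0,0],[0,0,-1],8]
    - [[0,0,0],[0,0,-1],8]
    - [[0,0,0],[0,0,-1],8]
    - [[0,0,0],[0,0,-1],8]

```text
time: 16.53
tool_pos: [0.528, 0.0296, 0.2414]
tcp_rot: [-1.709, -2.632, 0.003]
wrist_force: [2.0, 0.0, -5.2]
width: 0.156
grip_force: 39.0
```

```bash
python3 - <<'E'
from h import *
st()
E
```

```text
t 16.5333 q [ 9.000e-03  3.900e-02  1.981e+00  1.000e-03  1.126e+00 -4.110e-01] tcp [0.528  0.0296 0.2414] z [-3.9e-03  5.0e-04 -1.0e+00] yawx 1.9897 F [ 1.97  0.02 -5.22] T [ 0.003 -0.443 -0.085] w 0.156 g 39.0
```

Request:
step_arm:
  targets:
    - [[0,0,0],[0,0,-0.5],8]
    - [[0,0,0],[0,0,-0.5],8]
    - [[0,0,0],[0,0,-0.5],8]
    - [[0,0,0],[0,0,0],8]
    - [[0,0,0],[0,0,0],8]

```text
time: 16.95
tool_pos: [0.5288, 0.0294, 0.2439]
tcp_rot: [-1.71, -2.634, 0.002]
wrist_force: [1.5, -0.2, -7.6]
width: 0.16
grip_force: 39.0
```

```bash
python3 - <<'E'
from h import *
st()
E
```

```text
t 16.95 q [ 0.008  0.037  1.978 -0.     1.129 -0.411] tcp [0.5288 0.0294 0.2439] z [-1.7e-03 -1.0e-04 -1.0e+00] yawx 1.9898 F [ 1.45 -0.21 -7.55] T [-0.129 -0.12  -0.074] w 0.16 g 39.0
```

Request:
step_arm:
  targets:
    - [[0,0,0],[0,0,-0.5],8]
    - [[0,0,0],[0,0,0],8]
    - [[0,0,0],[0,0,0],8]

```text
time: 17.2
tool_pos: [0.5292, 0.0294, 0.2449]
tcp_rot: [-1.711, -2.635, 0.0]
wrist_force: [0.4, -0.3, -6.7]
width: 0.161
grip_force: 39.0
```

```bash
python3 - <<'E'
from ov import *
st();im=read_camera("side")[:,:,::-1];cv2.imwrite("pics/side4.png",im);st()
A=crop(im,(255,185),54,7);B=crop(cv2.imread("pics/side3.png"),(255,185),54,7)
cv2.imwrite("pics/v8.png",np.hstack([B,A]))
E
```

```text
t 17.2 q [ 0.008  0.036  1.977 -0.     1.129 -0.411] tcp [0.5292 0.0294 0.2449] z [-4.e-04 -1.e-04 -1.e+00] yawx 1.9898 F [ 0.43 -0.28 -6.7 ] T [-0.142 -0.102 -0.137] w 0.161 g 39.0
t 17.25 q [ 0.008  0.036  1.977  0.     1.129 -0.41 ] tcp [0.5292 0.0294 0.2448] z [-4.e-04  0.e+00 -1.e+00] yawx 1.9898 F [ 0.07 -0.59 -6.86] T [-0.14  -0.114 -0.068] w 0.155 g 39.0
```

View pics/v8.png

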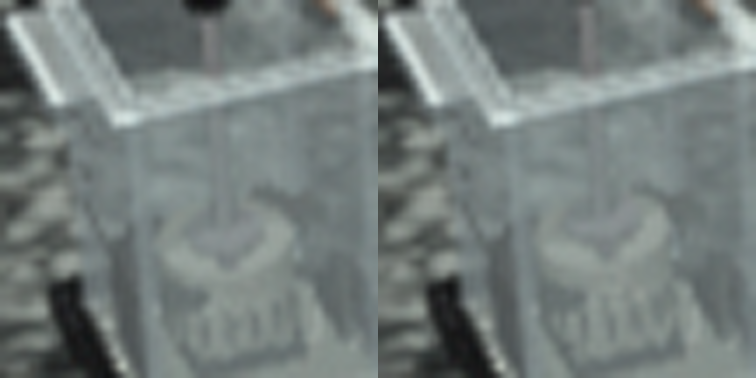

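Request:
step_arm:
  targets:
    - [[0,0,0],[0,0,-1],8]
    - [[0,0,0],[0,0,-1],8]
    - [[0,0,0],[0,0,0],8]
    - [[0,0,0],[0,0,0],8]

```text
time: 17.58
tool_pos: [0.5296, 0.0294, 0.2474]
tcp_rot: [1.71, 2.634, 0.001]
wrist_force: [0.5, -1.1, -3.9]
width: 0.157
grip_force: 39.2
```

```bash
python3 - <<'E'
from h import *
st()
E
```

```text
t 17.5833 q [ 0.009  0.034  1.974  0.     1.133 -0.411] tcp [0.5296 0.0294 0.2474] z [ 8.e-04  0.e+00 -1.e+00] yawx 1.9898 F [ 0.51 -1.09 -3.92] T [-0.141 -0.128 -0.055] w 0.157 g 39.2
```

Request:
step_arm:
  targets:
    - [[0,0,0],[0,0,-2],8]
    - [[0,0,0],[0,0,-3],8]
    - [[0,0,0],[0,0,-3],8]
    - [[0,0,0],[0,0,-3],8]
    - [[0,0,0],[0,0,-3],8]

```text
time: 18.0
tool_pos: [0.5296, 0.0295, 0.2616]
tcp_rot: [1.711, 2.634, 0.001]
wrist_force: [-0.6, -0.2, -4.5]
width: 0.156
grip_force: 39.5
```

```bash
python3 - <<'E'
from h import *
st()
E
```

```text
t 18.0 q [ 0.009  0.021  1.96   0.     1.16  -0.411] tcp [0.5296 0.0295 0.2616] z [ 7.e-04  1.e-04 -1.e+00] yawx 1.9899 F [-0.61 -0.17 -4.54] T [-0.004  0.041  0.012] w 0.156 g 39.5
```

Request:
step_arm:
  targets:
    - [[0,0,0],[0,0,-5],8]
    - [[0,0,0],[0,0,-8],8]
    - [[0,0,0],[0,0,-10],8]
    - [[0,0,0],[0,0,-10],8]
    - [[0,0,0],[0,0,-10],8]

```text
time: 18.42
tool_pos: [0.5296, 0.0294, 0.3054]
tcp_rot: [1.71, 2.634, 0.001]
wrist_force: [-0.3, 0.0, -3.6]
width: 0.157
grip_force: 39.4
```

Request:
step_arm:
  targets:
    - [[0,0,0],[0,0,-10],8]
    - [[0,0,0],[0,0,-10],8]
    - [[0,0,0],[0,0,-10],8]
    - [[0,0,0],[0,0,-10],8]
    - [[0,0,0],[0,0,-10],8]

```text
time: 18.83
tool_pos: [0.5293, 0.0294, 0.355]
tcp_rot: [1.711, 2.635, 0.0]
wrist_force: [1.4, -0.5, -3.1]
width: 0.156
grip_force: 39.4
```

Request:
step_arm:
  targets:
    - [[0,0,0],[0,0,-12],8]
    - [[0,0,0],[0,0,-12],8]
    - [[0,0,0],[0,0,-12],8]
    - [[0,0,0],[0,0,-12],8]
    - [[0,0,0],[0,0,0],8]

```text
time: 19.25
tool_pos: [0.5305, 0.0294, 0.4058]
tcp_rot: [1.708, 2.631, 0.005]
wrist_force: [0.4, 0.7, -2.8]
width: 0.159
grip_force: 39.5
```

```bash
python3 - <<'E'
from ov import *
to(.512,-.238)
im=read_camera("side")[:,:,::-1];cv2.imwrite("pics/side5.png",im)
cv2.imwrite("pics/v9.png",cv2.resize(im[60:260,200:400],None,fx=2.5,fy=2.5,interpolation=cv2.INTER_CUBIC))
for q in("plate",): print([(np.round(d["at"],1).tolist(),round(d["score"],2)) for d in tip_of("side",q)][:4])
E
```

```text
t 19.25 q [ 0.008 -0.061  1.774 -0.     1.422 -0.41 ] tcp [0.5305 0.0294 0.4058] z [ 0.0055 -0.     -1.    ] yawx 1.9898 F [ 0.4   0.71 -2.82] T [ 0.149 -0.105  0.049] w 0.159 g 39.5
tool shift mm [-2.367e+02 -1.257e+02 -1.000e-01]
[([313.8, 305.1], 0.85)]
```

View pics/v9.png

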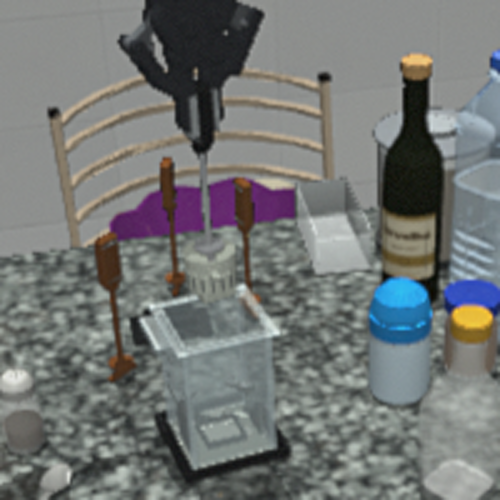

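Request:
step_arm:
  targets:
    - [[0,0,0],[-10,-5.3,0],8]
    - [[0,0,0],[-20,-10.6,0],8]
    - [[0,0,0],[-22,-11.7,0],8]
    - [[0,0,0],[-22,-11.7,0],8]
    - [[0,0,0],[-22,-11.7,0],8]

```text
time: 19.77
tool_pos: [0.521, -0.0806, 0.4005]
tcp_rot: [-1.709, -2.634, 0.002]
wrist_force: [0.7, -0.7, -3.4]
width: 0.16
grip_force: 39.5
```

Request:
step_arm:
  targets:
    - [[0,0,0],[-22,-11.7,0],8]
    - [[0,0,0],[-22,-11.7,0],8]
    - [[0,0,0],[-22,-11.7,0],8]
    - [[0,0,0],[-22,-11.7,0],8]
    - [[0,0,0],[-22,-11.7,0],8]

```text
time: 20.18
tool_pos: [0.512, -0.2052, 0.4004]
tcp_rot: [-1.71, -2.633, 0.001]
wrist_force: [0.3, -0.1, -3.4]
width: 0.161
grip_force: 39.4
```

Request:
step_arm:
  targets:
    - [[0,0,0],[-20,-10.6,0],8]
    - [[0,0,0],[-11,-5.8,0],8]
    - [[0,0,0],[0,0,0],8]
    - [[0,0,0],[0,0,0],8]
    - [[0,0,0],[0,0,0],8]

```text
time: 20.6
tool_pos: [0.5105, -0.2378, 0.4013]
tcp_rot: [-1.71, -2.634, -0.001]
wrist_force: [0.0, -0.5, -3.0]
width: 0.16
grip_force: 39.4
```

Request:
step_arm:
  targets:
    - [[0,0,0],[0,0,8],8]
    - [[0,0,0],[0,0,16],8]
    - [[0,0,0],[0,0,20],8]
    - [[0,0,0],[0,0,20],8]
    - [[0,0,0],[0,0,20],8]

```text
time: 21.02
tool_pos: [0.5108, -0.237, 0.3167]
tcp_rot: [1.709, 2.636, 0.0]
wrist_force: [0.2, -0.4, -4.4]
width: 0.157
grip_force: 39.4
```

Request:
step_arm:
  targets:
    - [[0,0,0],[0,0,20],8]
    - [[0,0,0],[0,0,18],8]
    - [[0,0,0],[0,0,10],8]
    - [[0,0,0],[0,0,0],8]
    - [[0,0,0],[0,0,0],8]

```text
time: 21.43
tool_pos: [0.5106, -0.2376, 0.2694]
tcp_rot: [-1.709, -2.635, 0.0]
wrist_force: [1.0, 0.2, -3.2]
width: 0.156
grip_force: 39.5
```

```bash
python3 - <<'E'
from ov import *
to(.512,-.239,.2368)
im=read_camera("side")[:,:,::-1];cv2.imwrite("pics/side6.png",im)
cv2.imwrite("pics/v10.png",cv2.resize(im[160:370,220:400],None,fx=2.8,fy=2.8,interpolation=cv2.INTER_CUBIC))
E
```

```text
t 21.4333 q [-0.48   0.079  1.884  0.     1.18  -0.9  ] tcp [ 0.5106 -0.2376  0.2694] z [-1.2e-03  6.0e-04 -1.0e+00] yawx 1.9908 F [ 1.03  0.2  -3.19] T [ 0.063 -0.085  0.005] w 0.156 g 39.5
tool shift mm [-1.9  0.7 32.6]
```

View pics/v10.png

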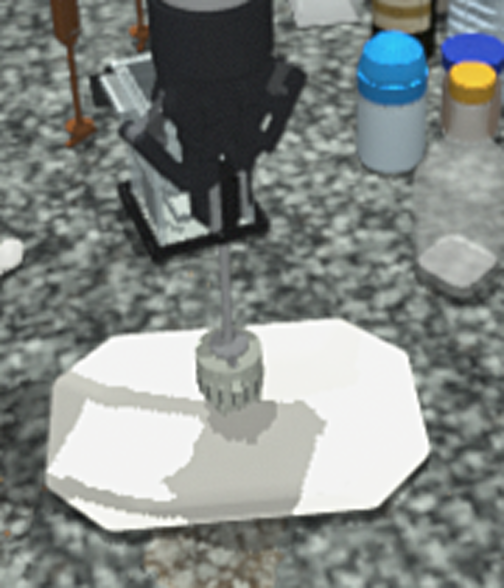

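Request:
step_arm:
  targets:
    - [[0,0,0],[0,0,8],8]
    - [[0,0,0],[0,0,8],8]
    - [[0,0,0],[0,0,6],8]
    - [[0,0,0],[0,0,4],8]
    - [[0,0,0],[0,0,0],8]

```text
time: 21.9
tool_pos: [0.51, -0.238, 0.2423]
tcp_rot: [-1.71, -2.633, 0.0]
wrist_force: [-0.0, 0.0, -3.8]
width: 0.162
grip_force: 39.4
```

Request:
step_arm:
  targets:
    - [[0,0,0],[0,0,1],8]
    - [[0,0,0],[0,0,1],8]
    - [[0,0,0],[0,0,1],8]
    - [[0,0,0],[0,0,0],8]
    - [[0,0,0],[0,0,0],8]

```text
time: 22.32
tool_pos: [0.5108, -0.2384, 0.241]
tcp_rot: [1.711, 2.635, 0.0]
wrist_force: [-0.1, 0.0, -3.5]
width: 0.155
grip_force: 39.5
```

```bash
python3 - <<'E'
from ov import *
st()
E
```

```text
t 22.3167 q [-0.481  0.103  1.913 -0.     1.126 -0.9  ] tcp [ 0.5108 -0.2384  0.241 ] z [ 2.e-04 -1.e-04 -1.e+00] yawx 1.9898 F [-0.13  0.04 -3.47] T [ 0.04  -0.03  -0.017] w 0.155 g 39.5
```

Request:
step_arm:
  targets:
    - [[0,0,0],[0,0,0.7],8]
    - [[0,0,0],[0,0,0.7],8]
    - [[0,0,0],[0,0,0.7],8]
    - [[0,0,0],[0,0,0.7],8]
    - [[0,0,0],[0,0,0.7],8]

```text
time: 22.73
tool_pos: [0.5108, -0.2383, 0.2373]
tcp_rot: [-1.711, -2.635, -0.0]
wrist_force: [-0.1, -0.6, -4.2]
width: 0.158
grip_force: 39.5
```

Request:
step_arm:
  targets:
    - [[0,0,0],[0,0,0.5],8]
    - [[0,0,0],[0,0,0.5],8]
    - [[0,0,0],[0,0,0.5],8]
    - [[0,0,0],[0,0,0],8]
    - [[0,0,0],[0,0,0],8]

```text
time: 23.15
tool_pos: [0.511, -0.2385, 0.2364]
tcp_rot: [1.71, 2.634, -0.0]
wrist_force: [-1.0, -0.4, -0.0]
width: 0.161
grip_force: 39.9
```

```bash
python3 - <<'E'
from ov import *
st()
E
```

```text
t 23.15 q [-0.481  0.107  1.917 -0.     1.116 -0.9  ] tcp [ 0.511  -0.2385  0.2364] z [ 6.e-04 -5.e-04 -1.e+00] yawx 1.9898 F [-1.04 -0.41 -0.02] T [-0.025  0.156 -0.062] w 0.161 g 39.9
```

Request:
step_arm:
  targets:
    - [[0,0,0],[0,0,0.6],8]
    - [[0,0,0],[0,0,0.6],8]
    - [[0,0,0],[0,0,0.6],8]
    - [[0,0,0],[0,0,0.6],8]
    - [[0,0,0],[0,0,0],8]

```text
time: 23.57
tool_pos: [0.5109, -0.2384, 0.2337]
tcp_rot: [1.711, 2.634, 0.0]
wrist_force: [-0.9, 0.4, 0.6]
width: 0.158
grip_force: 40.2
```

```bash
python3 - <<'E'
from ov import *
st()
E
```

```text
t 23.5667 q [-0.481  0.11   1.92   0.     1.112 -0.9  ] tcp [ 0.5109 -0.2384  0.2337] z [ 4.e-04 -1.e-04 -1.e+00] yawx 1.9897 F [-0.91  0.37  0.65] T [-0.01   0.152 -0.019] w 0.158 g 40.2
```

Request:
step_arm:
  targets:
    - [[0,0,0],[0,0,0.5],8]
    - [[0,0,0],[0,0,0.3],8]
    - [[0,0,0],[0,0,0],8]

```text
time: 23.82
tool_pos: [0.511, -0.2384, 0.2336]
tcp_rot: [1.711, 2.634, 0.0]
wrist_force: [-1.4, 0.7, 5.2]
width: 0.156
grip_force: 40.7
```

```bash
python3 - <<'E'
from ov import *
st()
E
```

```text
t 23.8167 q [-0.481  0.11   1.92   0.     1.111 -0.9  ] tcp [ 0.511  -0.2384  0.2336] z [ 7.e-04 -4.e-04 -1.e+00] yawx 1.9898 F [-1.44  0.72  5.2 ] T [ 0.113  0.458 -0.025] w 0.156 g 40.7
```

Request:
step_arm:
  targets:
    - [[0,0,0],[0,0,-0.6],8]
    - [[0,0,0],[0,0,0],13]
    - [[0,0,0],[0,0,0],14.5]
    - [[0,0,0],[0,0,0],16]
    - [[0,0,0],[0,0,0],18]
  grip_force: 20

```text
time: 24.23
tool_pos: [0.5107, -0.2382, 0.2329]
tcp_rot: [-1.711, -2.635, -0.0]
wrist_force: [-0.0, -0.1, 0.3]
width: 0.209
grip_force: 0.0
```

Request:
step_arm:
  targets:
    - [[0,0,0],[0,0,0],20]
    - [[0,0,0],[0,0,0],24]
    - [[0,0,0],[0,0,0],30]
    - [[0,0,0],[0,0,0],38]
    - [[0,0,0],[0,0,0],46]

```text
time: 24.65
tool_pos: [0.5108, -0.2383, 0.2332]
tcp_rot: [-1.711, -2.635, -0.0]
wrist_force: [0.6, 0.2, -0.3]
width: 0.535
grip_force: 0.0
```

```bash
python3 - <<'E'
from ov import *
st();im=read_camera("side");a=cv2.imread("pics/side6.png")
for q in("key_handle","key_foot"): print([(np.round(d["at"],1).tolist(),round(d["score"],2)) for d in tip_of("side",q)][:4])
print("expected foot",proj("side",np.array([.511,-.2384,.036])),"handle",proj("side",np.array([.511,-.2384,.178])))
E
```

```text
t 24.65 q [-0.481  0.11   1.92   0.     1.111 -0.9  ] tcp [ 0.5108 -0.2383  0.2332] z [-0.  0. -1.] yawx 1.9898 F [ 0.58  0.2  -0.3 ] T [-0.006 -0.054 -0.031] w 0.535 g 0.0
[([158.5, 243.1], 0.91), ([244.8, 296.0], 0.71), ([131.6, 269.0], 0.52)]
[([209.3, 248.3], 0.93), ([173.6, 269.7], 0.74), ([297.8, 301.8], 0.67), ([246.3, 298.3], 0.36)]
expected foot [303.20309469 301.74021741] handle [299.94554204 246.83197164]
```

Request:
step_arm:
  targets:
    - [[0,0,0],[0,0,-5],50]
    - [[0,0,0],[0,0,-12],50]
    - [[0,0,0],[0,0,-20],50]
    - [[0,0,0],[0,0,-30],50]
    - [[0,0,0],[0,0,-30],50]

```text
time: 25.22
tool_pos: [0.5103, -0.238, 0.3316]
tcp_rot: [-1.71, -2.634, 0.0]
wrist_force: [0.4, -0.4, 0.7]
width: 0.582
grip_force: 0.0
```

Request:
step_arm:
  targets:
    - [[0,0,0],[0,0,-30],50]
    - [[0,0,0],[0,0,-20],50]
    - [[0,0,0],[0,0,0],50]
    - [[0,0,0],[0,0,0],50]
    - [[0,0,0],[0,0,0],50]

```text
time: 25.63
tool_pos: [0.5105, -0.2382, 0.3801]
tcp_rot: [-1.711, -2.635, 0.0]
wrist_force: [-0.4, -1.3, -0.5]
width: 0.584
grip_force: 0.0
```

```bash
python3 - <<'E'
from ov import *
st();im=read_camera("side")[:,:,::-1]
cv2.imwrite("pics/v11.png",cv2.resize(im[110:370,200:420],None,fx=2.2,fy=2.2,interpolation=cv2.INTER_CUBIC))
E
```

```text
t 25.6333 q [-0.481  0.014  1.747  0.     1.381 -0.9  ] tcp [ 0.5105 -0.2382  0.3801] z [-2.e-04  2.e-04 -1.e+00] yawx 1.9898 F [-0.38 -1.3  -0.55] T [-0.     0.004  0.002] w 0.584 g 0.0
```

View pics/v11.png

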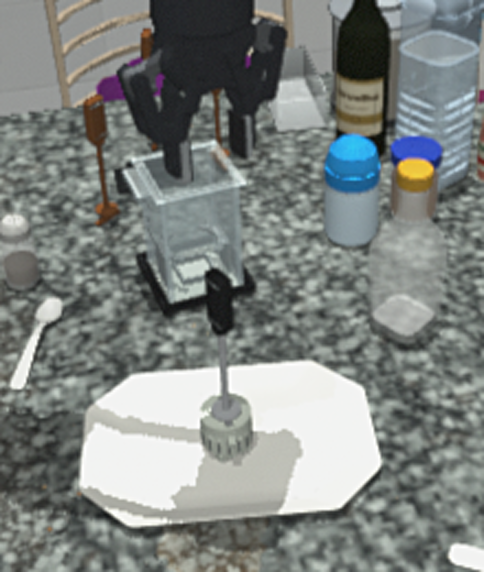

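The cartridge stands upright in the plate with the key standing in it (around (303,300)). The tank is empty and the gripper is clear.

```bash
python3 -c "
from workcell import finish_job
print(finish_job())"
```

```text
the job is handed in; nothing more can be done
None
```

Job handed in: the cartridge was unlocked, lifted out and stood upright in the white plate with the key left standing in it, at about 26 s of robot time, though I viewed 11 pictures, one over the limit of 10.

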